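Get ready to dose from a push-and-turn bottle

ROBOT

A 7-joint arm with a two-finger parallel gripper is mounted at the origin on a cart in front of the work surface, level with it; the furniture and walls round the work are solid. World frame = base frame: x ahead of the robot, y to its left, z up, the work surface at z = 0. Lengths are in m, angles in rad, forces in N, time in s.
With the tool pointing down it reaches from about 0.425 to 0.875 m from the base axis. Payload 4.7 kg.
Tool frame: the origin (TCP) lies at the very end of the fingers, on their centre line; the grasp point (between the pads) lies 19 mm behind it; z points along the fingers, y is the line along which they close (so a half turn about z gives the same grasp; the last joint's range is limited). The gripper opens to 87 mm and grips with 3 to 60 N. Pads are 19 mm wide; open, the fingers measure 117 mm over their backs; the gripper's body (75 mm by 190 mm) begins 51 mm behind the grasp point.
Start: joints at [1.241, 0.321, -0.07, 1.45, 0.023, 1.371, -0.057], TCP at [0.219, -0.612, 0.223] pointing down, gripper open.
Joint ranges: [-2.86, 2.86], [-0.3, 2.09], [-1.38, 1.24], [0.06, 2.45], [-1.56, 4.7], [0.09, 2.05], [-2.69, 2.69]. Speed limits (rad/s): [2.57, 2.57, 3.14, 3.14, 3.14, 3.14, 3.14].

INTERFACE

Orientations are given as a rotation vector (axis times angle).
In Python, from bench import ctrl gives the robot as it stands.
- The arm moves only by the shell command python3 -m jog 'ROWS' [FORCE]. ROWS is JSON, a list that holds one entry, the list of rows, each a list of 7 numbers: the shift along the tool's x, y, z in mm, then the turn, a rotation vector about the tool's x, y, z in degrees, then the finger opening in mm, from 0 to 87. A call has 1 to 10 rows; each row is the pose to reach, as a shift and turn from the pose commanded when the call began, along the tool's axes at that moment; what a row does not reach only later rows make up. A row lasts 1/10 s, in which the tool goes at most 50 mm and 8.59 degrees, less where a joint would pass 70% of its speed; a pose out of reach is approached as far as the arm can. A call with a gripper value outside its range is refused whole. The fingers move at their own pace and stop on an object; FORCE is the grip in N (left out, the last holds). Time passes only in rows, so rows that repeat a pose let the fingers close. It gives the time, the measured TCP pose, the force, the opening and the grip force at its end, in the units of the state.
- ctrl.get_state(): the state, without advancing time (a new reading comes with each control period).
- ctrl.get_image(name): name is "scene" or "top" or "wrist"; returns a dict with "image" (400x640x3 uint8, red, green, blue), "depth" (400x640 float32, m along the optical axis (not along the pixel's ray), 0 where there is no reading), "fov_y" (degrees; the focal length in pixels is half the picture's height over the tangent of half this angle, whatever the lens; pixels are square), "cx", "cy" (the principal point, pixels), "k1" (the pictures are not rectified: a ray, as slopes to the right and down, at radius r is drawn at 1 + k1 r^2 times it, then the intrinsics apply), "rvec" (rotation vector, rad) and "tvec" (3), from world to camera coordinates, as OpenCV has them. Camera axes: x right, y down, z forward; pixel columns grow to the right and rows downward; lengths in m; the calibration is good to about 2 mm. A picture is of the moment at which its call begins.
- ctrl.close_job(): hands the job in; it is judged then, once.
The state is a dict: "time": time; "joint_positions": joint angles; "qd": joint speeds; "joint_torque": joint torques, N m; "position": TCP position; "tool_rot": TCP orientation; "ft_force": force on the tool from outside, world axes, zero at the start; "torque": the same for the moment, N m; "grip_width": opening from 0.0 (shut) to 1.0 (fully open); "grip_force": force on a finger pad.
Only numpy, scipy, OpenCV 4.12 (cv2) and the standard library are available. Lean on these libraries where they do the work, as an engineer would, in place of code of your own. Each camera call takes 0.05 s, during which the arm holds its last target. There are 200 camera calls.

TASK

Get ready to weigh out pretzel lye: set the small steel cup upright in the middle of the dosing balance's round pan, without dropping it or pressing hard on the pan, and let go of it. Then take the red safety cap of the bottle, push it down, turn it about a quarter turn anticlockwise (seen from above) while it is down, and lift it off. Finish still holding the cap level and still, straight above the bottle and a few centimetres clear of its mouth; leave the spice jar, nozzles and ring cutter standing where they are.

Things in the scene. Friction and masses are not known exactly. Their poses are not given: they have to be found in the camera images.
- dosing_cup: loose open steel cup, 55 mm high, 50 mm wide at the foot and 55 mm at the rim, wall 3 mm, about 90 g, stands upright on the table. Origin at the centre of its underside, z up. Take it across its outside.
- pan_top (a point): centre of the top face of the balance's round steel pan (100 mm across, 5 mm thick). With the pan empty it is 54 mm above the table; z up. The balance is fixed to the table: a white housing 130 x 110 mm, 35 mm high, with a display on its front, its x axis pointing from the display to the back.
- pan (a joint): how far the sprung pan has sunk, m: 0 empty, 9 mm at its stop. Spring 250 N/m; the cup alone sinks it about 3 mm.
- bottle: round white bottle 76 mm wide with a blue and yellow band, in a steel cradle (96 x 96 mm foot) screwed to the table, so it neither moves nor turns. Origin on its axis at the table top, z up. The shoulder rises to 114 mm under the cap. The neck, 26 mm wide, has two lugs that hold the cap's two inner tabs behind safety teeth.
- bottle_mouth (a point): centre of the neck's top face, 143.5 mm above the bottle's origin; z up. A grey spring liner stands in it under the cap.
- safety_cap: loose red push-and-turn cap, 46 mm wide (47 mm over its fine ribs), 28 mm high, about 40 g, open below, white arrows on top. Origin at the centre of the skirt's underside, z up. Locked, the origin is 127 mm above the bottle's origin and the x axes agree within 0.1 rad. It turns free after 55 to 120 degrees anticlockwise seen from above (about 85 is best); clockwise it meets a stop.
- cap_top (a point): centre of the cap's top face, 28 mm above its origin; 155 mm above the table while locked. The liner below pushes the cap up with 5 N, rising to 8 N when it is pushed fully down, 7.5 mm, against a hard stop. It turns only while at least 4.5 mm down; let up before about 50 degrees of turn it is caught again.
- spice_jar: bystander: clear spice jar with a green lid, 46 mm wide, 106 mm high, origin under its centre.
- nozzle_1: bystander: small steel piping nozzle, 28 mm wide, 40 mm high, origin under its centre.
- nozzle_2: bystander: larger steel piping nozzle, 35 mm wide, 50 mm high, origin under its centre.
- ring_cutter_1: bystander: steel ring cutter, 57 mm wide, 30 mm high, origin under its centre.
- balance: the dosing balance described above; origin under the centre of its housing, at the table top, z up. The pan is part of it.
Mind the look-alikes: they are no part of the job. There is more than one size of the dosing_cup; the job needs the smaller. Of the things shaped like the safety_cap, the red one is meant.

How it is judged:
By the outcome, as a careful person would: the job done as asked, in the order asked, and still so for the second after the job is handed in, while the arm keeps its last pose, push and grip.
It also fails if it takes over 58 s, if anything falls off the work surface, if the arm or the gripper's body presses on something with over 40 N, if the wrist force passes 120 N, or if a joint passes its speed limit or range.

## Working session

There is one attempt and no reset: what is moved stays moved. The work goes in short steps, Python scripts to look and compute and a shell command to move; the robot and the scene stay as the last step left them, time stands still between calls to the robot, and variables do not carry over. Pictures are saved under pics/ and viewed, at most 10 in all, crops included, and the job is handed in when it is done.

```bash
mkdir -p pics; cat > h.py <<'E'
import numpy as np, cv2
from scipy.spatial.transform import Rotation as R
from bench import ctrl
def get(name,save=None):
    d=ctrl.get_image(name)
    if save: cv2.imwrite('pics/'+save,d['image'][:,:,::-1])
    return d
def cloud(d):
    h,w=d['depth'].shape; f=h/2/np.tan(np.radians(d['fov_y'])/2)
    K=np.array([[f,0,d['cx']],[0,f,d['cy']],[0,0,1.]])
    u,v=np.meshgrid(np.arange(w),np.arange(h))
    p=np.stack([u,v],-1).reshape(-1,1,2).astype(float)
    n=cv2.undistortPoints(p,K,np.array([d['k1'],0,0,0,0.])).reshape(h,w,2)
    z=d['depth']; P=np.dstack([n*z[...,None],z])
    W=(P-np.ravel(d['tvec']))@R.from_rotvec(np.ravel(d['rvec'])).as_matrix()
    W[z==0]=np.nan
    return W
def tool():
    s=ctrl.get_state(); return np.array(s['position']),R.from_rotvec(s['tool_rot'])
def rel(goal):  # world tcp goal -> mm in tool axes
    p,r=tool(); return np.round(r.inv().apply(np.array(goal)-p)*1000,1)
E
python3 - <<'E'
from h import *
import pickle
for n in('top','scene'):
    d=get(n,n+'0.png'); pickle.dump(d,open(n+'.pkl','wb'))
s=ctrl.get_state(); print({k:np.round(v,3) for k,v in s.items()})
E
```

```text
{'time': np.float64(0.1), 'joint_positions': array([ 1.241,  0.322, -0.07 ,  1.452,  0.023,  1.371, -0.057]), 'qd': array([ 0.   , -0.   , -0.   , -0.004, -0.001, -0.001, -0.002]), 'joint_torque': array([-0.0000e+00, -4.9257e+01, -4.0600e-01, -3.1340e+01, -6.4000e-02,
        4.0000e-02,  0.0000e+00]), 'position': array([ 0.219, -0.612,  0.222]), 'tool_rot': array([-3.094e+00, -5.370e-01,  1.000e-03]), 'ft_force': array([-0.533, -0.159, -0.11 ]), 'torque': array([-0.009, -0.061, -0.023]), 'grip_force': np.float64(0.0), 'grip_width': np.float64(0.997)}
```

View pics/top0.png

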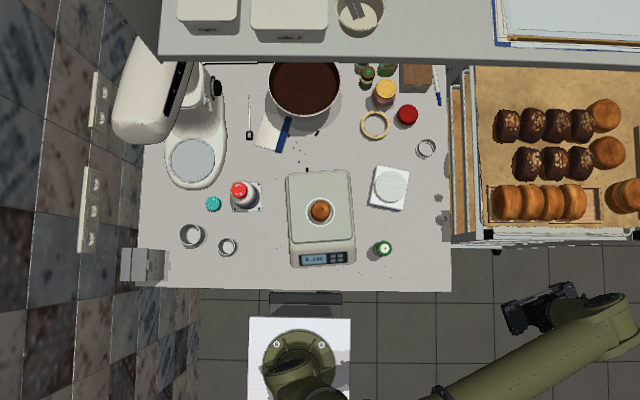

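View pics/scene0.png

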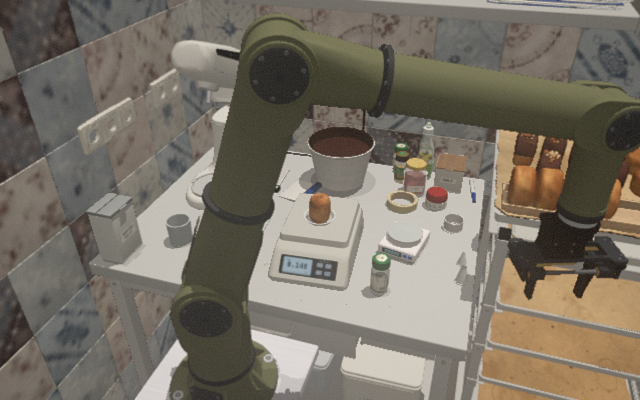

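The top picture shows these candidates:
- **Cup:** open cups at (191,235), larger, and (228,247), smaller. The ring cutter at (426,148) has a similar outline.
- **Cap:** red cap on the bottle at (239,190), loose teal cap at (213,204), red jar lid at (407,114).
- **Balance:** round pan on a small white housing at (390,187), and a large scale with a bun at (320,211).

I choose the cup at (228,247), the red cap at (239,190) and the pan at (390,187). The scene picture shows the same, with the arm hiding the bottle. Next is a close crop to check, plus measurements.

```bash
python3 - <<'E'
from h import *
import pickle
d=pickle.load(open('top.pkl','rb')); im=d['image']; W=cloud(d)
cv2.imwrite('pics/crop.png',cv2.resize(im[165:275,165:425,::-1],None,fx=3,fy=3,interpolation=cv2.INTER_CUBIC))
def circ(n,u,v,r,zlo,zhi):
    uu,vv=np.meshgrid(np.arange(640),np.arange(400))
    m=(np.hypot(uu-u,vv-v)<r)&(W[...,2]>zlo)&(W[...,2]<zhi)
    p=W[m]; c,rad=cv2.minEnclosingCircle(p[:,:2].astype(np.float32))
    print(n,len(p),'encl',np.round(c,4),'D',round(2*rad,4),'mean',p.mean(0).round(4),'top',np.percentile(p[:,2],95).round(4))
circ('bigcup',191,235,17,.04,.2)
circ('smallcup',228,247,14,.045,.065)
circ('redcap',239,190,14,.145,.165)
circ('teal',213,204,12,.015,.2)
circ('pan',390,187,26,.047,.06)
circ('housing',388,188,35,.028,.041)
circ('jar',383,249,14,.09,.12)
circ('bun',320,211,14,.03,.3)
circ('nozz1',438,199,9,.01,.3);circ('nozz2',443,217,11,.01,.3)
m=np.zeros((400,640),np.uint8);uu,vv=np.meshgrid(np.arange(640),np.arange(400))
m=(np.hypot(uu-388,vv-188)<35)&(W[...,2]>.026)&(W[...,2]<.042)
print(cv2.minAreaRect((W[m][:,:2]*1000).astype(np.float32)))
# bottle cradle
m=(np.hypot(uu-246,vv-195)<22)&(W[...,2]>.003)&(W[...,2]<.05)
print('cradle',cv2.minAreaRect((W[m][:,:2]*1000).astype(np.float32)))
print('table z',np.nanmedian(W[255:280,250:280,2]))
print('cabinet shelf',W[265,140],W[30,300], W[250,147])
print('mixer', W[90,160],W[160,195])
E
```

```text
bigcup 191 encl [0.4048 0.3422] D 0.0698 mean [0.4047 0.3437 0.0626] top 0.0759
smallcup 73 encl [0.3701 0.2304] D 0.0555 mean [0.3702 0.2326 0.055 ] top 0.061
redcap 205 encl [0.5322 0.1798] D 0.0479 mean [0.5311 0.1785 0.1561] top 0.1614
teal 176 encl [0.506 0.285] D 0.0474 mean [0.5057 0.2835 0.0284] top 0.0341
pan 680 encl [ 0.5659 -0.2795] D 0.098 mean [ 0.5658 -0.2795  0.0549] top 0.0589
housing 553 encl [ 0.5648 -0.28  ] D 0.158 mean [ 0.557  -0.2751  0.0351] top 0.0397
jar 192 encl [ 0.3702 -0.2501] D 0.0464 mean [ 0.3696 -0.2498  0.106 ] top 0.111
bun 606 encl [ 0.4747 -0.059 ] D 0.0833 mean [ 0.4714 -0.0592  0.1532] top 0.1868
nozz1 39 encl [ 0.5284 -0.4475] D 0.0417 mean [ 0.5364 -0.4419  0.0238] top 0.038
nozz2 70 encl [ 0.4652 -0.4464] D 0.0379 mean [ 0.4651 -0.4448  0.029 ] top 0.0493
((564.7809448242188, -280.191162109375), (108.15086364746094, 128.53909301757812), 78.59416198730469)
cradle ((536.3397216796875, 181.857421875), (138.65594482421875, 137.7072296142578), 1.6688613891601562)
table z 0.0011286165580148876
cabinet shelf [0.30626111 0.45295033 0.16537861] [ 0.73960191 -0.01573249  0.6918835 ] [0.34948916 0.43803823 0.15776477]
mixer [0.7068947  0.3102801  0.47975755] [0.64056191 0.34314639 0.04756793]
```

View pics/crop.png

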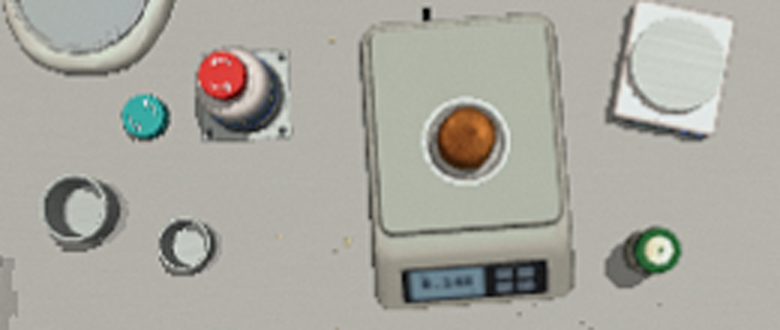

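The crop confirms it: the smaller steel cup is at crop (187,245), the red cap with arrows sits on the cradled bottle at (222,75), and the round pan is at (680,65). Now I'll plan the first transfer.

```bash
cat >> h.py <<'E'
def plan(goals,yaws=None):
    "tool-axis mm shifts from now; yaw of tool y axis now; turn deg about tool z to bring tool y to yaw"
    p,r=tool(); y=r.as_matrix()[:,1]; z=r.as_matrix()[:,2]; a=np.degrees(np.arctan2(y[1],y[0]))
    print('tcp',p.round(4),'yaw y',a.round(2),'z',z.round(4))
    for i,g in enumerate(goals):
        t=''
        if yaws is not None:
            c,s=np.cos(np.radians(yaws[i])),np.sin(np.radians(yaws[i])); Y=np.array([c,s,0]);Z=np.array([0,0,-1.])
            G=R.from_matrix(np.column_stack([np.cross(Y,Z),Y,Z])); t=np.degrees((r.inv()*G).as_rotvec()).round(2)
        print(g,'->',rel(g),t)
E
python3 - <<'E'
from h import *
plan([(.48,-.2,.28),(.46,.05,.3)],[-30,-10])
E
```

```text
tcp [ 0.2189 -0.6115  0.2216] yaw y -70.3 z [-7.0e-04  1.6e-03 -1.0e+00]
(0.48, -0.2, 0.28) -> [ 384.6 -299.5  -57.9] [-1.00e-01 -3.00e-02 -4.03e+01]
(0.46, 0.05, 0.3) -> [ 450.  -541.7  -77.5] [-9.00e-02 -5.00e-02 -6.03e+01]
```

```bash
python3 -m jog '[[[385,-300,-58,0,0,-40,87],[385,-300,-58,0,0,-40,87],[385,-300,-58,0,0,-40,87],[385,-300,-58,0,0,-40,87],[385,-300,-58,0,0,-40,87],[385,-300,-58,0,0,-40,87],[385,-300,-58,0,0,-40,87],[385,-300,-58,0,0,-40,87],[385,-300,-58,0,0,-40,87],[385,-300,-58,0,0,-40,87]]]' 20; python3 - <<'E'
from h import *
plan([(.46,.05,.3),(.37,.23,.2)],[-10,11])
E
```

```text
time: 1.1
position: [0.4815, -0.1967, 0.2808]
tool_rot: [2.723, 1.566, 0.001]
ft_force: [-0.6, 0.3, 0.6]
grip_width: 1.004
grip_force: 0.0
tcp [ 0.4815 -0.1967  0.2808] yaw y -30.19 z [ 4.e-04  0.e+00 -1.e+00]
(0.46, 0.05, 0.3) -> [ 202.5 -142.6  -19.2] [ 2.000e-02 -1.000e-02 -2.019e+01]
(0.37, 0.23, 0.2) -> [ 312.8 -311.    80.8] [ 2.000e-02 -0.000e+00 -4.119e+01]
```

```bash
python3 -m jog '[[[202,-143,-19,0,0,-20,87],[202,-143,-19,0,0,-20,87],[202,-143,-19,0,0,-20,87],[202,-143,-19,0,0,-20,87],[202,-143,-19,0,0,-20,87],[313,-311,81,0,0,-41,87],[313,-311,81,0,0,-41,87],[313,-311,81,0,0,-41,87],[313,-311,81,0,0,-41,87],[313,-311,81,0,0,-41,87]]]'; python3 -m jog '[[[0,0,0,0,0,0,87],[0,0,0,0,0,0,87]]]'; python3 - <<'E'
from h import *
d=get('wrist','w1.png'); W=cloud(d)
m=(np.hypot(W[...,0]-.37,W[...,1]-.231)<.045)&(W[...,2]>.048)&(W[...,2]<.062)
c,r=cv2.minEnclosingCircle(W[m][:,:2].astype(np.float32)); print(m.sum(),c,r*2,np.median(W[m][:,2]))
m=(np.hypot(W[...,0]-.533,W[...,1]-.18)<.04)&(W[...,2]>.148)&(W[...,2]<.162)
if m.sum()>10:
    c2,r=cv2.minEnclosingCircle(W[m][:,:2].astype(np.float32)); print('cap',m.sum(),c2,r*2)
plan([(*c,.1),(*c,.016)],[11,11])
E
```

```text
time: 2.1
position: [0.3665, 0.2304, 0.1977]
tool_rot: [-1.998, -2.423, 0.003]
ft_force: [1.0, 1.2, -1.1]
grip_width: 0.999
grip_force: 0.0
time: 2.3
position: [0.3698, 0.2269, 0.1994]
tool_rot: [2.003, 2.419, -0.001]
ft_force: [0.1, -0.8, -0.0]
grip_width: 0.996
grip_force: 0.0
787 (0.3695661723613739, 0.22972773015499115) 0.054474372416734695 0.054375094655069824
tcp [0.3705 0.2264 0.1997] yaw y 10.64 z [ 4.e-04 -5.e-04 -1.e+00]
(0.3695661723613739, 0.22972773015499115, 0.1) -> [ 3.5 -0.3 99.7] [ 0.02  0.03 -0.36]
(0.3695661723613739, 0.22972773015499115, 0.016) -> [  3.5  -0.3 183.7] [ 0.02  0.03 -0.36]
```

View pics/w1.png

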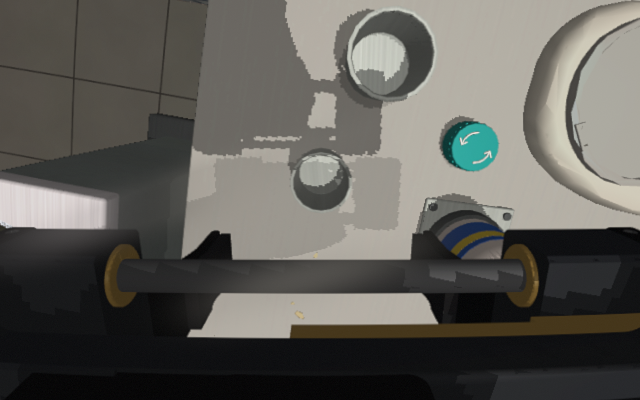

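The wrist view shows the small cup at (321,180) between the fingers' plane, the large cup at (391,54) and the teal cap at (471,147). Both cameras agree on the cup, so I descend.

```bash
python3 -m jog '[[[3.5,0,50,0,0,0,87],[3.5,0,100,0,0,0,87],[3.5,0,105,0,0,0,87],[3.5,0,105,0,0,0,87],[3.5,0,105,0,0,0,87]]]'; python3 - <<'E'
from h import *
plan([(.3697,.2300,.016)],[11])
E
```

```text
time: 2.85
position: [0.3712, 0.2311, 0.0966]
tool_rot: [2.006, 2.416, 0.004]
ft_force: [-0.5, 0.2, 0.7]
grip_width: 0.997
grip_force: 0.0
tcp [0.3712 0.2311 0.0966] yaw y 10.61 z [ 0.0029  0.0011 -1.    ]
(0.3697, 0.23, 0.016) -> [-0.9 -1.9 80.6] [ 0.17 -0.03 -0.39]
```

```bash
python3 -m jog '[[[0,-1,40,0,0,0,87],[0,-1,70,0,0,0,87],[0,-1,80,0,0,0,87],[0,-1,80,0,0,0,87],[0,-1,80,0,0,0,45],[0,-1,80,0,0,0,45],[0,-1,80,0,0,0,45],[0,-1,80,0,0,0,45],[0,-1,80,0,0,0,45],[0,-1,80,0,0,0,45]]]' 15;  python3 -m jog '[[[0,0,0,0,0,0,45],[0,0,0,0,0,0,45],[0,0,0,0,0,0,45]]]'
```

```text
time: 3.85
position: [0.3686, 0.2307, 0.0148]
tool_rot: [2.004, 2.418, 0.001]
ft_force: [-0.6, 0.5, 3.7]
grip_width: 0.612
grip_force: 15.0
time: 4.15
position: [0.3686, 0.2306, 0.0148]
tool_rot: [2.005, 2.418, 0.0]
ft_force: [0.0, -1.7, 5.4]
grip_width: 0.614
grip_force: 14.9
```

```bash
python3 -m jog '[[[0,0,-10,0,0,0,45],[0,0,-30,0,0,0,45],[0,0,-60,0,0,0,45],[0,0,-100,0,0,0,45],[0,0,-140,0,0,0,45],[0,0,-180,0,0,0,45],[0,0,-220,0,0,0,45],[0,0,-240,0,0,0,45],[0,0,-240,0,0,0,45],[0,0,-240,0,0,0,45]]]'; python3 - <<'E'
from h import *
plan([(.47,.05,.26),(.55,-.2,.24),(.5658,-.2797,.12)],[11,0,-11])
E
```

```text
time: 5.15
position: [0.3676, 0.2308, 0.254]
tool_rot: [2.004, 2.419, -0.001]
ft_force: [-0.7, 0.4, -0.5]
grip_width: 0.61
grip_force: 15.0
tcp [0.3676 0.2308 0.254 ] yaw y 10.74 z [-3.e-04 -6.e-04 -1.e+00]
(0.47, 0.05, 0.26) -> [-196.7   66.9   -5.9] [-0.02  0.03 -0.26]
(0.55, -0.2, 0.24) -> [-457.2   98.9   14.2] [-0.02  0.03 10.74]
(0.5658, -0.2797, 0.12) -> [-538.4   99.6  134.3] [-1.000e-02  3.000e-02  2.174e+01]
```

```bash
python3 -m jog '[[[-30,10,0,0,0,0,45],[-70,24,-3,0,0,0,45],[-115,40,-5,0,0,0,45],[-160,54,-6,0,0,2,45],[-205,68,-6,0,0,4,45],[-252,74,-4,0,0,6,45],[-300,80,0,0,0,9,45],[-345,85,5,0,0,12,45],[-385,90,8,0,0,15,45],[-420,94,11,0,0,18,45]]]'; python3 - <<'E'
from h import *
plan([(.5658,-.2797,.18),(.5658,-.2797,.12)],[-11,-11])
E
```

```text
time: 6.15
position: [0.5376, -0.1663, 0.2407]
tool_rot: [-2.358, -2.07, 0.003]
ft_force: [0.5, 1.4, -1.0]
grip_width: 0.616
grip_force: 15.0
tcp [ 0.5376 -0.1663  0.2407] yaw y -7.45 z [-0.0039  0.002  -1.    ]
(0.5658, -0.2797, 0.18) -> [-108.8   42.9   60.3] [-0.24 -0.08  3.55]
(0.5658, -0.2797, 0.12) -> [-108.9   43.2  120.3] [-0.24 -0.08  3.55]
```

```bash
python3 -m jog '[[[-35,14,10,0,0,0,45],[-75,30,25,0,0,0,45],[-100,40,45,0,0,0,45],[-109,43,60,0,0,0,45],[-109,43,80,0,0,0,45],[-109,43,90,0,0,0,45],[-109,43,90,0,0,0,45],[-109,43,90,0,0,0,45]]]'; python3 - <<'E'
from h import *
d=get('wrist','w2.png'); W=cloud(d)
def circ(n,x,y,r,a,b):
    m=(np.hypot(W[...,0]-x,W[...,1]-y)<r)&(W[...,2]>a)&(W[...,2]<b)
    if m.sum()>10:
        p=W[m]; 
        A=np.column_stack([2*p[:,:2],np.ones(len(p))])
        c,rr=cv2.minEnclosingCircle(p[:,:2].astype(np.float32)); print(n,m.sum(),np.round(c,4),round(2*rr,4),np.percentile(p[:,2],[5,50,95]).round(4))
circ('pan',.566,-.28,.056,.048,.06)
p,_=tool(); circ('cup rim',p[0],p[1],.034,p[2]+.03,p[2]+.046)
plan([(.5658,-.2797,.072)],[-11])
E
```

```text
time: 6.95
position: [0.5676, -0.2769, 0.1538]
tool_rot: [-2.356, -2.077, -0.0]
ft_force: [-0.2, -0.0, -0.8]
grip_width: 0.616
grip_force: 15.0
pan 7774 [ 0.5652 -0.2812] 0.0996 [0.0527 0.0538 0.0549]
cup rim 3099 [ 0.5689 -0.2698] 0.0649 [0.1855 0.193  0.1966]
tcp [ 0.5679 -0.2773  0.1545] yaw y -7.22 z [ 1.1e-03 -4.0e-04 -1.0e+00]
(0.5658, -0.2797, 0.072) -> [-2.6 -1.9 82.5] [0.07 0.01 3.78]
```

View pics/w2.png

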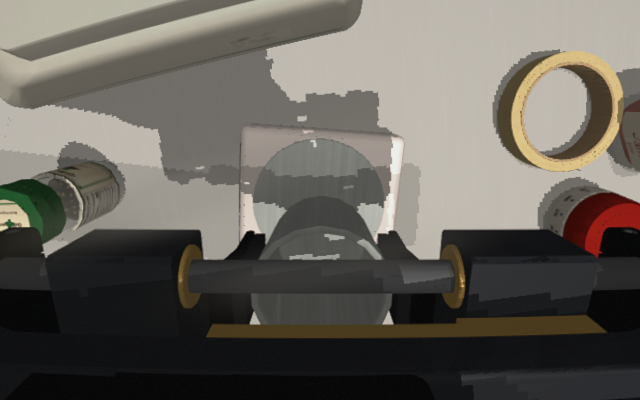

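The wrist view shows the held cup at (322,240) over the round pan at (318,190), which is clear. I'll lower the last part gently.

```bash
python3 -m jog '[[[-3.5,-2,30,0,0,0,45],[-3.5,-2,55,0,0,0,45],[-3.5,-2,70,0,0,0,45],[-3.5,-2,78,0,0,0,45],[-3.5,-2,80,0,0,0,45],[-3.5,-2,81,0,0,0,45],[-3.5,-2,82,0,0,0,45],[-3.5,-2,82,0,0,0,45]]]'; for i in 1; do python3 -m jog '[[[0,0,0,0,0,0,45],[0,0,0.5,0,0,0,45],[0,0,1,0,0,0,45],[0,0,1.5,0,0,0,45],[0,0,2,0,0,0,45],[0,0,2.5,0,0,0,45],[0,0,3,0,0,0,45],[0,0,3,0,0,0,45]]]'; done
```

```text
time: 7.8
position: [0.5655, -0.2816, 0.0724]
tool_rot: [2.357, 2.075, 0.001]
ft_force: [-0.5, 0.4, -1.2]
grip_width: 0.611
grip_force: 15.0
time: 8.6
position: [0.5649, -0.2814, 0.0685]
tool_rot: [-2.358, -2.076, 0.0]
ft_force: [0.3, -0.6, -1.6]
grip_width: 0.612
grip_force: 15.0
```

```bash
python3 -m jog '[[[0,0,0.5,0,0,0,45],[0,0,1,0,0,0,45],[0,0,1.5,0,0,0,45],[0,0,1.5,0,0,0,45],[0,0,1.5,0,0,0,45]]]'; python3 -m jog '[[[0,0,0.5,0,0,0,45],[0,0,1,0,0,0,45],[0,0,1,0,0,0,45],[0,0,1,0,0,0,45]]]'
```

```text
time: 9.1
position: [0.5649, -0.2814, 0.0671]
tool_rot: [2.358, 2.075, -0.0]
ft_force: [-0.4, 0.1, -0.7]
grip_width: 0.614
grip_force: 15.0
time: 9.5
position: [0.565, -0.2814, 0.0661]
tool_rot: [2.358, 2.075, -0.0]
ft_force: [0.9, 0.5, -0.3]
grip_width: 0.616
grip_force: 15.0
```

```bash
python3 -m jog '[[[0,0,0.5,0,0,0,45],[0,0,1,0,0,0,45],[0,0,1.5,0,0,0,45],[0,0,1.5,0,0,0,45]]]'; python3 -c "
from h import *
d=get('wrist'); W=cloud(d)
for n,(a,b) in dict(pan=(.04,.058)).items():
    m=(np.hypot(W[...,0]-.5655,W[...,1]+.2805)<.045)&(np.hypot(W[...,0]-.5655,W[...,1]+.2805)>.032)&(W[...,2]>a)&(W[...,2]<b); print(n,m.sum(),np.percentile(W[m][:,2],[10,50,90]))
"; python3 -m jog '[[[0,0,0,0,0,0,45],[0,0,0,0,0,0,45]]]'
```

```text
time: 9.9
position: [0.5649, -0.2814, 0.0645]
tool_rot: [2.358, 2.075, -0.0]
ft_force: [0.2, -0.2, 0.0]
grip_width: 0.611
grip_force: 15.0
pan 5822 [0.04856706 0.04937772 0.05019369]
time: 10.15
position: [0.5649, -0.2814, 0.0646]
tool_rot: [2.358, 2.075, -0.0]
ft_force: [0.6, 0.6, 1.5]
grip_width: 0.612
grip_force: 15.0
```

The pan has sunk 4.4 mm, so the cup's weight is on it. I'll ease up 1 mm and release.

```bash
python3 -m jog '[[[0,0,-1,0,0,0,45],[0,0,-1,0,0,0,60],[0,0,-1,0,0,0,70],[0,0,-1,0,0,0,80],[0,0,-1,0,0,0,87],[0,0,-1,0,0,0,87],[0,0,-1,0,0,0,87]]]'; python3 -m jog '[[[0,0,-10,0,0,0,87],[0,0,-25,0,0,0,87],[0,0,-50,0,0,0,87],[0,0,-90,0,0,0,87],[0,0,-130,0,0,0,87],[0,0,-150,0,0,0,87],[0,0,-150,0,0,0,87],[0,0,-150,0,0,0,87]]]'; python3 - <<'E'
from h import *
d=get('wrist','w3.png'); W=cloud(d)
def circ(n,x,y,r,a,b,r0=0):
    q=np.hypot(W[...,0]-x,W[...,1]-y); m=(q<r)&(q>=r0)&(W[...,2]>a)&(W[...,2]<b)
    p=W[m]; c,rr=cv2.minEnclosingCircle(p[:,:2].astype(np.float32)); print(n,m.sum(),np.round(c,4),round(2*rr,4),np.percentile(p[:,2],[5,50,95]).round(4))
circ('pan',.5655,-.2805,.054,.045,.058,.03)
circ('cup rim',.5655,-.2805,.04,.1,.112)
plan([(.5,-.05,.3),(.5345,.1795,.22)],[0,0])
E
```

```text
time: 10.85
position: [0.5649, -0.2814, 0.0655]
tool_rot: [2.358, 2.075, -0.0]
ft_force: [0.3, -0.6, 0.4]
grip_width: 0.984
grip_force: 0.0
time: 11.65
position: [0.5651, -0.2815, 0.2167]
tool_rot: [2.357, 2.074, 0.0]
ft_force: [0.8, 0.9, 0.4]
grip_width: 1.0
grip_force: 0.0
pan 4201 [ 0.5659 -0.2815] 0.1 [0.0488 0.05   0.0513]
cup rim 957 [ 0.5655 -0.2826] 0.055 [0.1012 0.1047 0.106 ]
tcp [ 0.5645 -0.2813  0.2153] yaw y -7.3 z [-7.e-04 -0.e+00 -1.e+00]
(0.5, -0.05, 0.3) -> [221.2 -93.4 -84.7] [-0.04  0.   -7.3 ]
(0.5345, 0.1795, 0.22) -> [453.2 -88.3  -4.7] [-0.04  0.   -7.3 ]
```

View pics/w3.png

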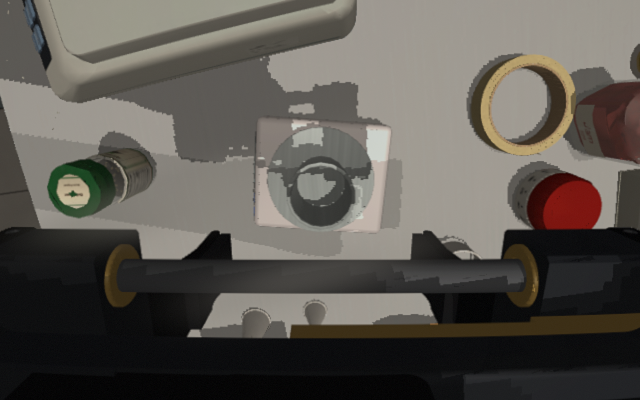

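The cup stands centred on the pan: rim centre at image (322,192) on the pan disc at (320,178), about 1 mm off. Next I go to the cap, stopping short for a look.

```bash
python3 -m jog '[[[45,-20,-40,0,0,2,87],[90,-40,-80,0,0,4,87],[135,-60,-85,0,0,7,87],[180,-78,-85,0,0,10,87],[225,-93,-85,0,0,13,87],[270,-93,-80,0,0,16,87],[320,-98,-70,0,0,18,87],[360,-100,-60,0,0,18,87],[375,-105,-60,0,0,18,87],[375,-105,-60,0,0,18,87]]]'; python3 -m jog '[[[0,0,0,0,0,0,87],[0,0,0,0,0,0,87]]]'; python3 - <<'E'
from h import *
d=get('wrist','w4.png'); W=cloud(d)
def circ(n,x,y,r,a,b,r0=0):
    q=np.hypot(W[...,0]-x,W[...,1]-y); m=(q<r)&(q>=r0)&(W[...,2]>a)&(W[...,2]<b)
    if m.sum()<9: return print(n,'none')
    p=W[m]; c,rr=cv2.minEnclosingCircle(p[:,:2].astype(np.float32)); print(n,m.sum(),np.round(c,4),round(2*rr,4),np.percentile(p[:,2],[5,50,95]).round(4))
circ('cap',.5325,.1795,.04,.145,.165)
plan([(.5325,.18,.22)],[-25])
E
```

```text
time: 12.7
position: [0.5064, 0.1085, 0.274]
tool_rot: [-2.645, -1.69, 0.003]
ft_force: [0.0, 0.8, 1.2]
grip_width: 1.004
grip_force: 0.0
time: 12.9
position: [0.5085, 0.1019, 0.2749]
tool_rot: [-2.656, -1.677, 0.002]
ft_force: [0.0, -0.4, -0.4]
grip_width: 1.002
grip_force: 0.0
cap 2920 [0.5315 0.1793] 0.0476 [0.1533 0.1548 0.1561]
tcp [0.5086 0.1018 0.2751] yaw y -25.48 z [-8.e-04 -5.e-04 -1.e+00]
(0.5325, 0.18, 0.22) -> [ 80.9 -12.1  55. ] [-0.03  0.05 -0.48]
```

View pics/w4.png

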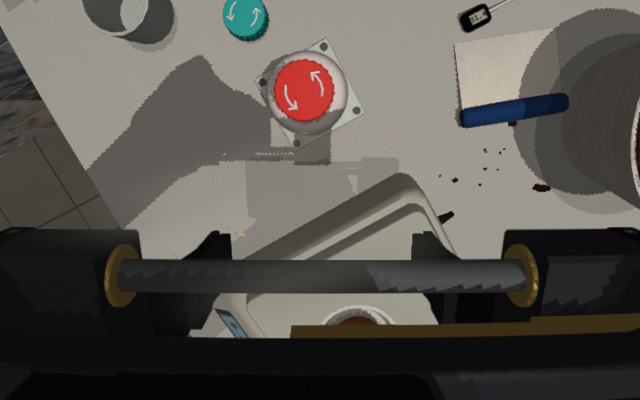

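The wrist view shows the red cap with white arrows at (305,88), and nothing in the way. I'll move over it and descend.

```bash
python3 -m jog '[[[40,-6,10,0,0,0,87],[75,-12,40,0,0,0,87],[80,-12.5,70,0,0,0,87],[80,-12.5,90,0,0,0,87],[80,-12.5,90,0,0,0,87],[80,-12.5,90,0,0,0,87]]]'; python3 - <<'E'
from h import *
plan([(.5318,.1795,.128)],[-25])
E
```

```text
time: 13.55
position: [0.5318, 0.1803, 0.1858]
tool_rot: [2.656, 1.678, -0.0]
ft_force: [-0.5, 0.3, 0.1]
grip_width: 1.0
grip_force: 0.0
tcp [0.5318 0.1803 0.1858] yaw y -25.43 z [-2.e-04 -2.e-04 -1.e+00]
(0.5318, 0.1795, 0.128) -> [-0.7  0.3 57.8] [-0.01  0.02 -0.43]
```

```bash
python3 -m jog '[[[-0.7,0,25,0,0,0,87],[-0.7,0,45,0,0,0,87],[-0.7,0,57,0,0,0,87],[-0.7,0,58,0,0,0,87],[-0.7,0,58,0,0,0,38],[-0.7,0,58,0,0,0,38],[-0.7,0,58,0,0,0,38],[-0.7,0,58,0,0,0,38],[-0.7,0,58,0,0,0,38],[-0.7,0,58,0,0,0,38]]]' 40; python3 -m jog '[[[0,0,0,0,0,0,38],[0,0,0,0,0,0,38],[0,0,1,0,0,0,38],[0,0,2,0,0,0,38],[0,0,3,0,0,0,38],[0,0,4,0,0,0,38],[0,0,5,0,0,0,38],[0,0,6,0,0,0,38],[0,0,6.5,0,0,0,38],[0,0,6.5,0,0,0,38]]]'; python3 -c "
from h import *
plan([],[])"
```

```text
time: 14.55
position: [0.5311, 0.181, 0.1277]
tool_rot: [2.654, 1.681, 0.0]
ft_force: [0.0, 0.1, -0.0]
grip_width: 0.542
grip_force: 0.6
time: 15.55
position: [0.5313, 0.1809, 0.1217]
tool_rot: [2.654, 1.681, 0.0]
ft_force: [-1.2, -2.1, 7.1]
grip_width: 0.514
grip_force: 40.0
tcp [0.5313 0.1809 0.1217] yaw y -25.3 z [ 6.e-04 -4.e-04 -1.e+00]
```

```bash
python3 -m jog '[[[-0.7,0,0.3,0,0,-2,38],[-0.7,0,0.3,0,0,-6,38],[-0.7,0,0.3,0,0,-11,38],[-0.7,0,0.3,0,0,-16,38],[-0.7,0,0.3,0,0,-21,38],[-0.7,0,0.3,0,0,-26,38],[-0.7,0,0.3,0,0,-31,38],[-0.7,0,0.3,0,0,-36,38],[-0.7,0,0.3,0,0,-41,38],[-0.7,0,0.3,0,0,-45,38]]]'; python3 -c "
from h import *
plan([],[]);print(ctrl.get_state()['torque'])"
```

```text
time: 16.55
position: [0.5314, 0.1811, 0.1217]
tool_rot: [1.804, 2.571, 0.003]
ft_force: [-0.4, 0.8, 6.4]
grip_width: 0.522
grip_force: 40.0
tcp [0.5314 0.1811 0.1217] yaw y 19.9 z [ 0.0018  0.001  -1.    ]
[ 0.03029671  0.00827547 -0.05183641]
```

```bash
python3 -m jog '[[[0,0,0,0,0,-5,38],[0,0,0,0,0,-10,38],[0,0,0,0,0,-15,38],[0,0,0,0,0,-20,38],[0,0,0,0,0,-25,38],[0,0,0,0,0,-30,38],[0,0,0,0,0,-35,38],[0,0,0,0,0,-39,38],[0,0,0,0,0,-41,38],[0,0,0,0,0,-41,38]]]'; python3 -c "
from h import *
plan([],[]);print(ctrl.get_state()['torque'])"; python3 -m jog '[[[0,0,-1,0,0,0,38],[0,0,-2,0,0,0,38],[0,0,-4,0,0,0,38],[0,0,-6,0,0,0,38],[0,0,-8,0,0,0,38],[0,0,-9,0,0,0,38],[0,0,-9,0,0,0,38]]]'
```

```text
time: 17.55
position: [0.5309, 0.181, 0.1215]
tool_rot: [0.793, 3.04, 0.002]
ft_force: [-1.3, -0.6, 5.7]
grip_width: 0.518
grip_force: 40.0
tcp [0.5309 0.181  0.1215] yaw y 60.76 z [ 6.e-04  9.e-04 -1.e+00]
[0.03247994 0.1232573  0.01177414]
time: 18.25
position: [0.5303, 0.1798, 0.1291]
tool_rot: [-0.795, -3.039, 0.002]
ft_force: [0.3, -0.5, -0.0]
grip_width: 0.521
grip_force: 40.0
```

```bash
python3 -m jog '[[[0,0,-2,0,0,0,38],[0,0,-4,0,0,0,38],[0,0,-7,0,0,0,38],[0,0,-10,0,0,0,38],[0,0,-10,0,0,0,38]]]'; python3 -m jog '[[[0,0,-4,0,0,0,38],[0,0,-9,0,0,0,38],[0,0,-15,0,0,0,38],[0,0,-22,0,0,0,38],[0,0,-30,0,0,0,38],[0,0,-37,0,0,0,38],[0,0,-41,0,0,0,38],[0,0,-43,0,0,0,38],[0,0,-43,0,0,0,38],[0,0,-43,0,0,0,38]]]'; python3 - <<'E'
from h import *
d=get('top','t9.png')
cv2.imwrite('pics/t9c.png',cv2.resize(d['image'][140:270,180:440,::-1],None,fx=3,fy=3))
W=cloud(d); hsv=cv2.cvtColor(d['image'],cv2.COLOR_RGB2HSV)
d=get('wrist','w9.png')
plan([(.5318,.1797,.182)],[60])
E
```

```text
time: 18.75
position: [0.531, 0.1805, 0.1402]
tool_rot: [0.794, 3.039, 0.0]
ft_force: [0.2, 0.5, -1.1]
grip_width: 0.523
grip_force: 40.0
time: 19.75
position: [0.5306, 0.1802, 0.1825]
tool_rot: [-0.794, -3.039, 0.001]
ft_force: [0.8, 0.5, -0.1]
grip_width: 0.52
grip_force: 40.0
tcp [0.5305 0.1802 0.1824] yaw y 60.7 z [-6.e-04 -2.e-04 -1.e+00]
(0.5318, 0.1797, 0.182) -> [-1.4  0.2  0.4] [-0.03 -0.02  0.7 ]
```

View pics/t9c.png

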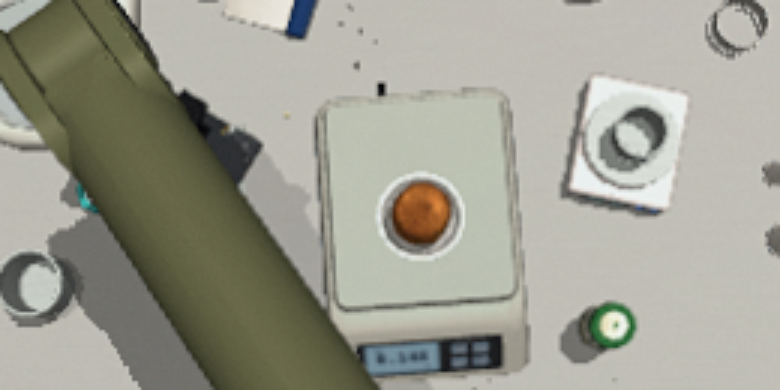

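View pics/w9.png

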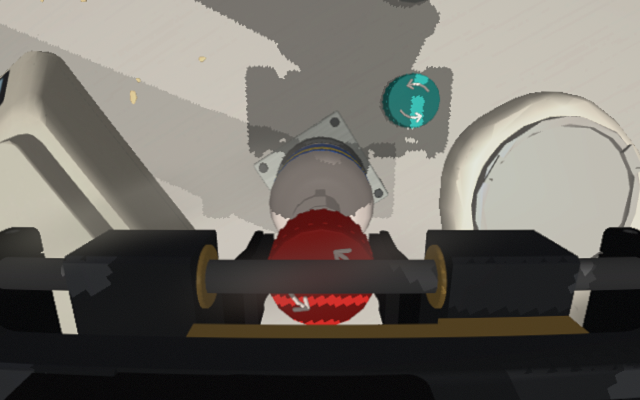

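The wrist view shows the red cap in the fingers at (320,268), lifted clear of the bottle with the neck visible at (320,200). The top crop shows the cup standing on the pan at (637,133). I'll trim 1 mm, settle and hand in.

```bash
python3 -m jog '[[[-1,0,0,0,0,0,38],[-1,0,0,0,0,0,38],[-1,0,0,0,0,0,38],[-1,0,0,0,0,0,38],[-1,0,0,0,0,0,38]]]'; python3 -c "
from h import *
print(np.round(ctrl.get_state()['qd'],3)); print(ctrl.close_job())"
```

```text
time: 20.35
position: [0.5316, 0.1798, 0.1827]
tool_rot: [0.795, 3.039, -0.0]
ft_force: [-0.3, 0.2, -0.3]
grip_width: 0.517
grip_force: 40.0
[ 0.    -0.002 -0.     0.001  0.001  0.    -0.001]
the job is handed in; nothing more can be done
None
```

The job is handed in at 20.4 s, verdict not shown: the small cup stands released about 1 mm off the pan's centre, and the red cap, turned 86° anticlockwise while down, is held level and still about 38 mm above the bottle's mouth.

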